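# Open and hold the turntable guard

### The arm

A 6-joint arm with a two-finger parallel gripper is mounted at the origin on the work surface. World frame = base frame: x ahead of the robot, y to its left, z up, the work surface at z = 0. Lengths are in m, angles in rad, forces in N, time in s.
With the tool pointing down it reaches from about 0.3 to 0.775 m from the base axis. Payload 14.6 kg.
Tool frame: the origin (TCP) lies at the very end of the fingers, on their centre line; the grasp point (between the pads) lies 19 mm behind it; y points along the fingers, x is the direction in which the jaws open and shut, and the axes are right-handed (so a half turn about y gives the same grasp; the last joint's range is limited). The gripper opens to 94 mm and grips with 3 to 60 N. Pads are 16 mm wide; open, the fingers measure 119 mm over their backs; the gripper's body (75 mm by 177 mm) begins 78 mm behind the grasp point.
Start: joints at [1.073, 0.3, 1.521, -0, 1.321, -0.067], TCP at [0.23, 0.5, 0.205] pointing down, gripper open.
Joint ranges: [-3.03, 3.03], [-0.79, 2.21], [0.23, 2.52], [-1.04, 4.18], [0, 3.07], [-2.55, 2.55]. Speed limits (rad/s): [2.22, 2.22, 2.57, 3.14, 3.14, 3.14].

### API

Orientations are given as [roll, pitch, yaw] about the fixed x, y, z axes, in that order (R = Rz(yaw) Ry(pitch) Rx(roll)).
In Python, from station import * gives the robot as it stands.
- The arm moves only by the tool send_rows, never from a script. Its argument "series" is text: rows parted by semicolons, each of 7 numbers parted by spaces: the turn, a rotation vector about the tool's x, y, z in units of 5 degrees (1.0 is 5 degrees), then the shift along the tool's x, y, z in cm, then the opening, from -1 (shut) to 1 (fully open). A call has exactly 10 rows; each row is the pose to reach, as a shift and turn from the pose commanded when the call began, along the tool's axes at that moment; what a row does not reach only later rows make up. A row lasts 1/12 s, in which the tool goes at most 41.7 mm and 7.16 degrees, less where a joint would pass 70% of its speed; a pose out of reach is approached as far as the arm can. A call with a gripper value outside its range is refused whole. The fingers move at their own pace and stop on an object; "newtons" is the grip in N (left out, the last holds). Time passes only in rows, so rows that repeat a pose let the fingers close, or fill a call up. It gives the time, the measured TCP pose, the force and the opening at its end, in the units of the state.
- get_obs(): the state, without advancing time (a new reading comes with each control period).
- camera(name): name is "side" or "top" or "wrist"; returns the picture (480x640x3 uint8, red, green, blue); there is no depth.
- camera_info(name): a dict with "K" (3x3 intrinsics, pixels), "R" (3x3) and "t" (3): a world point X has camera coordinates R X + t; the wrist camera has in their place "mount" (4x4, takes a point from camera to tool coordinates, whose origin is the TCP and whose axes are the tool frame's). Camera axes: x right, y down, z forward; pixel columns grow to the right and rows downward; lengths in m; the calibration is good to about 2 mm. A picture is of the moment at which its call begins: read the wrist's pose just before it. camera_info takes no time and is no camera call.
- hand_in(): hands the job in, once; it reports no verdict.
The state is a dict: "time_s": time; "qpos": joint angles; "joint_vel": joint speeds; "tau": joint torques, N m; "ee_pos": TCP position; "eef_rot": TCP orientation; "force": force on the tool from outside, world axes, zero at the start; "moment": the same for the moment, N m; "grip_width": finger opening in m.
Only numpy, scipy, OpenCV 4.12 (cv2) and the standard library are available. Lean on these libraries where they do the work, as an engineer would, in place of code of your own. Each camera call takes 0.05 s, during which the arm holds its last target. There are 200 camera calls.

### The job

On the drive console, slide the turntable's speed fader to the white zero line, then squeeze the guard's red safety catch right back so that it stays withdrawn. Then squeeze the yellow latch grip and swing the gate out past its click until it is square to the guard's front or a little wider. It is sprung and will not stay there, so finish while still holding it wide with the fingers, the fader still at zero and the catch still back, without pushing or tipping the tile block, beaker or screwdriver.

Things in the scene. Friction and masses are not known exactly. Their poses are not given: they have to be found in the camera images.
- guard: See-through turntable guard, fixed: aluminium posts 30 mm, rails 20 mm (tops 170 mm high), grey base board 440 x 460 x 12 mm. Origin on the bench under the mid-plane of the front wall; x points into the guard, away from the robot, y left along the front, z up. In its frame (mm): posts at y 170, -85 (latch post), -200; gate from y 147 to -68; front wall y -70 to -215 is fixed.
- gate (a joint): Gate angle, rad: 0 shut, grows swinging out towards the robot (clockwise from above) about the upright hinge at its left end; 1.57 = square to the front, stop 1.80. Sprung shut, damped: 1.5 N at the grip when shut, 3 N square. A roller clicks over a lobe at 0.95 (0.75 to 1.15), up to 7 N at the grip; let go beyond it, the gate drops back to about 1.15. Locked until both bolts are back.
- gate_hinge (a point): Point on the gate's hinge axis, 207 mm above the bench, over the dark 72 mm check disc on the gate's left end; guard frame x -20, y 153 mm. Gate 0.75 kg, lower edge 25 mm above the bench.
- safety_catch (a joint): Travel of the red sliding ear of the safety catch, m: 0 = bolt shot into the gate, 0.016 = fully withdrawn (moved towards the guard's -y, to the fixed black ear). The bolt clears the gate at about 0.010. About 4 N friction, no spring: it stays where it is left.
- safety_mid (a point): Middle of the squeezed safety catch, on top of the fixed front wall, 207 mm high (fixed; guard frame 0, -168). Ears upright, 30 mm wide in x, 8 mm thick, tops 225 mm high. Outer face of the fixed black ear 17 mm to -y; of the red ear 33 mm to +y when shot, 17 mm withdrawn (50, then 34 mm over both). Squeeze along the guard's y, fingertips above the bolt (top 181 mm high).
- latch_grip (a joint): Travel of the gate's yellow latch trigger, m: 0 = sprung out, bolt in the latch post; 0.016 = fully squeezed towards the fixed black bar and the hinge. The bolt clears the post at about 0.009. Spring 5 N at rest, 8 N squeezed; it springs back when let go, so keep it squeezed while the gate starts to move.
- latch_mid (a point): Middle of the squeezed latch grip on the gate's top, 207 mm high; turns with the gate (y along the gate to the hinge). From the hinge axis: x 20, y -155 mm in these axes. Bars upright, 30 mm wide in x, 8 mm thick, tops 225 mm high. Outer face of the black bar 17 mm to +y; of the yellow trigger 33 mm to -y, 17 mm squeezed. Squeeze along y, fingertips above the bolt (top 181 mm high).
- console: Drive console, fixed, right or left of the guard: grey box, black top, 180 x 110 x 60 mm high, origin on the bench under its middle. The fader's track lies in the middle of its top along its x axis, +x = faster (away from the robot).
- fader (a joint): Fader position, m, along the console's +x: 0 at the near end, 0.100 at the far end; the white zero line across the track is at 0.035 (below it is reverse). About 2 N friction, stays where it is left. White cap with a red line, 18 mm along the track, 30 mm across, from 63 to 90 mm above the bench.
- fader_mid (a point): Middle of the fader cap, 85 mm above the bench (5 mm below the cap's top), a good gripping height; the console's top is at 60 mm.
- zero_line (a point): Point over the white zero line, mid-track, 85 mm above the bench: where fader_mid belongs.
- brick_tray: Blue tray of plastic bricks, fixed, 170 x 110 x 50 mm high, on the side of the guard where the console is not. Origin under its middle.
- tile_unit: Bystander: loose black display block with a green tile on top, 56 x 56 x 72 mm, on the bench in front of the guard's right end. Origin under its middle.
- beaker: Bystander: loose glass beaker, 68 mm across, 85 mm high, on the bench in front of the guard, outside the gate's sweep. Origin under its middle.
- screwdriver: Bystander: loose yellow-handled screwdriver, 170 mm long, 26 mm thick, lying on the bench nearer the robot. Origin under its middle, length along its x.
Mind the look-alikes: they are no part of the job. There is more than one size of the console; the job needs the smallest.

How it is judged:
On the way, in this order (a step that is already met when the one before it is completed fails the run):
1. the fader is brought to the zero line, with the gate still shut (value of joint fader between 0.028 and 0.042 m and value of joint gate below 0.06 rad), for 0.3 s.
2. the red safety catch is withdrawn, the gate still shut (value of joint safety_catch above 0.0125 m and value of joint gate below 0.06 rad), for 0.2 s.
3. the yellow latch grip is squeezed by the fingers (value of joint latch_grip above 0.0095 m and contact force between the fingers and latch_grip above 1 N and value of joint gate below 0.1 rad), for 0.1 s.
4. the gate is swung past its click (value of joint gate above 1.2 rad), for 0.1 s.
At the end, for the whole second after the job is handed in: The gate is held still by the fingers (at least 1 N on it) at 1.45 rad or more (square is 1.57), the safety catch is still withdrawn (over 11.5 of 16 mm), the fader within 7 mm of the zero line, and the tile unit, beaker and screwdriver are within 30 mm of where they stood, the first two upright (value of joint gate above 1.45 rad and velocity of joint gate between -0.1 and 0.1 rad/s and contact force between the fingers and gate above 1 N and value of joint safety_catch above 0.0115 m and value of joint fader between 0.028 and 0.042 m and distance of each of tile_unit, beaker, screwdriver from where it was at the start of the episode below 0.03 m and angle between each of tile_unit, beaker's own z axis and vertical below 0.2 rad); the arm keeps its last pose, push and grip.
It fails at once if a bystander is pushed away (distance of any of tile_unit, beaker, screwdriver from where it was at the start of the episode above 0.03 m).
It fails at once if the tile unit or the beaker is tipped (angle between any of tile_unit, beaker's own z axis and vertical above 0.4 rad).
It also fails if it takes over 72 s, if anything falls off the work surface, if the arm or the gripper's body presses on something with over 40 N, if the wrist force passes 120 N, or if a joint passes its speed limit or range.

## Working session

There is one attempt and no reset: what is moved stays moved. The work goes in short steps, Python scripts to look and compute and a tool call to move; the robot and the scene stay as the last step left them, time stands still between calls to the robot, and variables do not carry over. Pictures are saved under pics/ and viewed, on a budget of 10 in all, crops included, one or two more only if the job needs it, and the job is handed in when it is done.

Besides the shell and the picture viewer there is one more tool, called after "Emit:" in YAML: its name, and indented under it one key for each argument. send_rows: Moves the arm, as the interface text tells. Its arguments: {"type":"object","properties":{"series":{"type":"string"},"newtons":{"type":"number"}},"required":["series"]}

```bash
mkdir -p pics; python3 - <<'E'
from station import *
import cv2,numpy as np
np.set_printoptions(precision=4,suppress=True)
for n in("top","side"):
    cv2.imwrite(f"pics/{n}0.png",camera(n)[:,:,::-1]); i=camera_info(n); print(n,i["K"],i["R"],i["t"])
print(camera_info("wrist")); print(get_obs())
E
```

```text
top [[554.4318   0.     319.4035]
 [  0.     554.4318 235.0464]
 [  0.       0.       1.    ]] [[ 0.0219 -0.9997  0.0115]
 [-0.9799 -0.0238 -0.1979]
 [ 0.1981 -0.0069 -0.9802]] [0.0921 0.4848 1.547 ]
side [[499.9506   0.     311.5862]
 [  0.     499.9506 237.1796]
 [  0.       0.       1.    ]] [[ 0.9889 -0.1484 -0.0106]
 [-0.085  -0.5047 -0.8591]
 [ 0.1222  0.8505 -0.5117]] [-0.4152  0.2219  1.1322]
{'K': array([[363.274 ,   0.    , 314.4055],
       [  0.    , 363.274 , 239.1592],
       [  0.    ,   0.    ,   1.    ]]), 'mount': array([[ 1.    ,  0.0007,  0.0006,  0.0004],
       [-0.0004, -0.2318,  0.9728, -0.1782],
       [ 0.0008, -0.9728, -0.2318,  0.0666],
       [ 0.    ,  0.    ,  0.    ,  1.    ]])}
{'time_s': 0.1, 'qpos': array([ 1.0734,  0.3004,  1.5215, -0.    ,  1.3207, -0.0666]), 'joint_vel': array([ 0.0008, -0.0022, -0.0037, -0.0007,  0.0015, -0.0005]), 'tau': array([ -0.0011, -53.2653, -35.3279,   0.0709,   0.0235,  -0.    ]), 'ee_pos': array([0.2296, 0.4995, 0.205 ]), 'eef_rot': array([-1.5708,  0.001 ,  1.14  ]), 'force': array([-0.4917, -0.2408, -0.6735]), 'moment': array([ 0.0095,  0.0086, -0.0412]), 'grip_width': 0.09416276009639048}
```

View pics/top0.png

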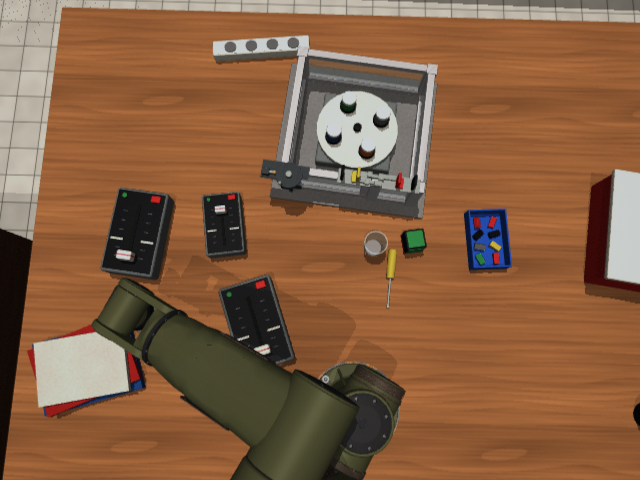

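View pics/side0.png

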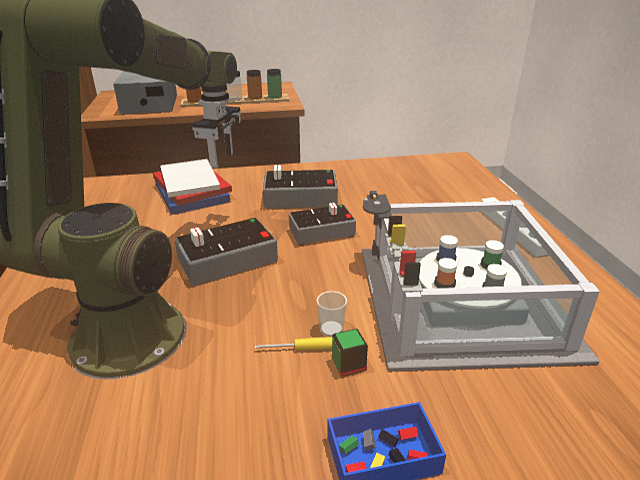

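Consoles in the top view: (138,235) large, (224,226) smallest, (257,320) large. The choice is (224,226), with its white cap at about (220,209), the far end. Bystanders: beaker (375,243), tile (414,240), screwdriver (391,265). Next is one close crop to check that.

```bash
cat > h.py <<'E'
from station import *
import cv2,numpy as np
from scipy.spatial.transform import Rotation as Ro
np.set_printoptions(precision=4,suppress=True)
def cam(n):
    i=camera_info(n)
    if n!="wrist": return i["K"],i["R"],i["t"]
    o=get_obs(); T=np.eye(4); T[:3,:3]=Ro.from_euler("xyz",o["eef_rot"]).as_matrix(); T[:3,3]=o["ee_pos"]
    V=np.linalg.inv(T@i["mount"]); return i["K"],V[:3,:3],V[:3,3]
def w(c,u,v,z):
    K,R,t=c; d=R.T@np.linalg.solve(K,[u,v,1.]); p=-R.T@t; return p+d*(z-p[2])/d[2]
def px(c,X):
    K,R,t=c; q=K@(R@np.array(X)+t); return q[:2]/q[2]
E
python3 - <<'E'
from h import *
im=cv2.imread("pics/top0.png"); 
a=cv2.resize(im[180:270,190:260],None,fx=6,fy=6,interpolation=cv2.INTER_CUBIC)[:540]
b=cv2.resize(im[150:225,250:440],None,fx=4,fy=4,interpolation=cv2.INTER_CUBIC)[:300]
o=np.zeros((600,800,3),np.uint8); o[:300,:760]=b; a2=cv2.resize(im[180:270,190:260],None,fx=3.3,fy=3.3,interpolation=cv2.INTER_CUBIC); o[300:300+a2.shape[0],:a2.shape[1]]=a2
c=cv2.resize(im[220:310,355:435],None,fx=3.3,fy=3.3); o[300:300+c.shape[0],400:400+c.shape[1]]=c
cv2.imwrite("pics/crop1.png",o)
c=cam("top")
for n,u,v,z in [("cons cap",220,209,.09),("con1",205,196,.06),("con2",240,193,.06),("con3",245,251,.06),("con4",208,258,.06),("beaker",375,237,.085),("tile",414,238,.072),("big1",138,235,.06),("big2",257,320,.06),("scr",391,264,.02),("hinge",289,172,.2),("tray",488,240,.05)]: print(n,w(c,u,v,z))
E
```

```text
cons cap [0.5422 0.3855 0.09  ]
con1 [0.5871 0.4362 0.06  ]
con2 [0.5986 0.3358 0.06  ]
con3 [0.4289 0.3131 0.06  ]
con4 [0.4064 0.4164 0.06  ]
beaker [ 0.4732 -0.0528  0.085 ]
tile [ 0.4756 -0.1649  0.072 ]
big1 [0.4677 0.6191 0.06  ]
big2 [0.2363 0.2706 0.06  ]
scr [ 0.4075 -0.1065  0.02  ]
hinge [0.6206 0.1888 0.2   ]
tray [ 0.4794 -0.3822  0.05  ]
```

View pics/crop1.png

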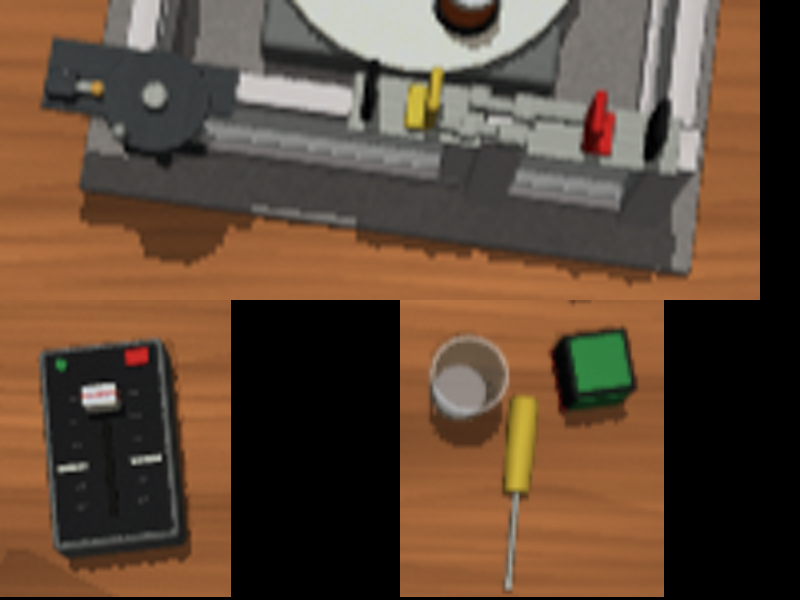

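```bash
python3 - <<'E'
from h import *
c=cam("top"); print("cam",-c[1].T@c[2])
f=lambda x,y:(250+x/4,150+y/4)
L=w(c,*f(82,188),.012);R=w(c,*f(690,270),.012);d=L-R;yaw=np.arctan2(-d[0],d[1]);print("board",L,R,np.hypot(*d[:2]),"yaw",yaw)
H=w(c,*f(155,95),.2)
for n,x,y,z in [("hinge",155,95,.2),("blk bar top",372,65,.225),("yel top",436,72,.225),("red top",602,95,.225),("black ear top",660,102,.225)]: print(n,w(c,*f(x,y),z))
y2=yaw
Rg=lambda a:np.array([[np.cos(a),-np.sin(a)],[np.sin(a),np.cos(a)]])
O=H[:2]-Rg(y2)@[-.02,.153]
for n,g in [("O",(0,0)),("safety",(0,-.168)),("latch",(0,-.002)),("redear",(0,-.168+.029)),("blk",(0,-.168-.013))]: print(n,O+Rg(y2)@np.array(g))
print("zero",(w(c,211.8,230.9,.06)+w(c,234.5,228.2,.06))/2,"cap",w(c,220.3,209.4,.09))
o=get_obs();print(Ro.from_euler("xyz",o["eef_rot"]).as_matrix())
E
```

```text
cam [0.1666 0.1143 1.6112]
board [0.6019 0.2513 0.012 ] [ 0.5504 -0.2018  0.012 ] 0.45599518298427094 yaw -0.11338693460738347
hinge [0.6158 0.1893 0.2   ]
blk bar top [0.6319 0.0468 0.225 ]
yel top [0.6282 0.0048 0.225 ]
red top [ 0.6153 -0.1038  0.225 ]
black ear top [ 0.6115 -0.1417  0.225 ]
O [0.6183 0.035 ]
safety [ 0.5993 -0.1319]
latch [0.6181 0.033 ]
redear [ 0.6026 -0.1031]
blk [ 0.5979 -0.1448]
zero [0.4894 0.3783 0.06  ] cap [0.541  0.3845 0.09  ]
[[ 0.4176 -0.0005 -0.9086]
 [ 0.9086 -0.0009  0.4176]
 [-0.001  -1.      0.    ]]
```

Emit:
send_rows:
  series: "0 1 0 0.2 0.5 -3 1;0 2.2 0 0.5 1.1 -6.5 1;0 3.5 0 0.8 1.7 -10 1;0 4.8 0 1 2.3 -13.6 1;0 6.1 0 1.3 2.9 -17.2 1;0 7.4 0 1.6 3.5 -20.8 1;0 8.7 0 1.9 4.1 -24.4 1;0 10 0 2.1 4.7 -28 1;0 11 0 2.4 5.2 -31 1;0 11.7 0 2.5 5.5 -33 1"
  newtons: 15

```text
time_s: 0.93
ee_pos: [0.5421, 0.3829, 0.149]
eef_rot: [-1.572, 0.001, 0.112]
force: [-0.2, -0.1, -0.2]
grip_width: 0.094
```

```bash
python3 - <<'E'
from h import *
o=get_obs();print(o["ee_pos"],o["eef_rot"]);c=cam("wrist");np.savez("pics/wr1.npz",K=c[0],R=c[1],t=c[2])
im=camera("wrist")[:,:,::-1].copy()
for n,p in [("cap",(.541,.3845,.09)),("zero",(.4894,.3783,.06))]:
    q=px(c,p);print(n,q)
cv2.imwrite("pics/wr1.png",im)
E
```

```text
[0.5421 0.3829 0.149 ] [-1.5717  0.0013  0.1124]
cap [312.3766 251.9057]
zero [244.0568 241.7372]
```

View pics/wr1.png

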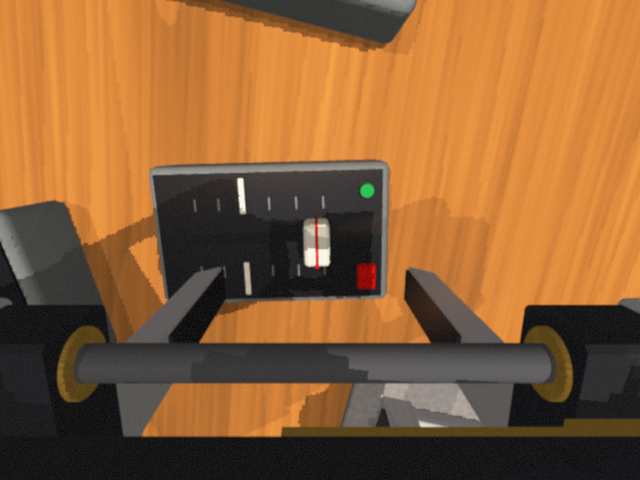

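The wrist view shows the smallest console (green and red keys, white zero line). The cap's red line is at (317,217)–(317,268) and the zero line at (241,196) and (248,278).

```bash
cat >> h.py <<'E'
def go(p,yaw):
    o=get_obs(); R=Ro.from_euler("xyz",o["eef_rot"]).as_matrix()
    T=Ro.from_euler("xyz",[-np.pi/2,0,yaw]).as_matrix()
    print("turn5deg",Ro.from_matrix(R.T@T).as_rotvec(degrees=True)/5,"cm",R.T@(np.array(p)-o["ee_pos"])*100)
E
python3 - <<'E'
from h import *
c=cam("wrist")
a=w(c,317,217,.09);b=w(c,317,268,.09);cap=(a+b)/2
z1=w(c,241,196,.06);z2=w(c,248,278,.06);z=(z1+z2)/2
e=a-b; print(cap,z,np.arctan2(-e[0],e[1]),np.hypot(*e[:2]),np.arctan2(-(z1-z2)[0],(z1-z2)[1]),np.arctan2(*(cap-z)[[1,0]]),np.linalg.norm((cap-z)[:2]))
go([cap[0],cap[1],.066],.11);go([z[0],z[1],.066],.11)
E
```

```text
[0.5452 0.3898 0.09  ] [0.4915 0.3802 0.06  ] 0.10988467747459399 0.03526490490711355 0.14648203091780254 0.17788622497237974 0.054556448324404413
turn5deg [ 0.0165 -0.0298 -0.016 ] cm [0.2262 8.2338 0.8254]
turn5deg [ 0.0165 -0.0298 -0.016 ] cm [-5.2159  8.2419  0.4412]
```

Emit:
send_rows:
  series: "0 0 0 0.2 1 0.3 1;0 0 0 0.2 2.5 0.5 1;0 0 0 0.2 4.5 0.5 1;0 0 0 0.2 6 0.5 1;0 0 0 0.2 7.5 0.5 1;0 0 0 0.2 8.2 0.5 1;0 0 0 0.2 8.2 0.5 1;0 0 0 0.2 8.2 0.5 -1;0 0 0 0.2 8.2 0.5 -1;0 0 0 0.2 8.2 0.5 -1"
  newtons: 12

```text
time_s: 1.82
ee_pos: [0.5416, 0.3902, 0.0695]
eef_rot: [-1.57, -0.001, 0.119]
force: [0.7, 0.3, 0.0]
grip_width: 0.0776
```

Emit:
send_rows:
  series: "0 0 0 0 0 0 -1;0 0 0 0 0 0 -1;0 0 0 0 0 0 -1;0 0 0 0 0 0 -1;0 0 0 0 0 0 -1;0 0 0 0 0 0 -1;0 0 0 0 0 0 -1;0 0 0 0 0 0 -1;0 0 0 0 0 0 -1;0 0 0 0 0 0 -1"

```text
time_s: 2.65
ee_pos: [0.5414, 0.3898, 0.0684]
eef_rot: [-1.571, -0.0, 0.119]
force: [1.2, -0.1, -0.5]
grip_width: 0.0177
```

```bash
python3 - <<'E'
from h import *
o=get_obs();print(o["ee_pos"],o["eef_rot"],o["grip_width"],o["force"]);go([.4915,.380,.066],.12);go([.4895,.380,.066],.12)
E
```

```text
[0.5414 0.3898 0.0684] [-1.5708 -0.0002  0.1191] 0.01771299371382498 [ 1.2103 -0.0784 -0.5139]
turn5deg [ 0.0002 -0.0107  0.0018] cm [-5.0763  0.243  -0.383 ]
turn5deg [ 0.0002 -0.0107  0.0018] cm [-5.2749  0.243  -0.3593]
```

Emit:
send_rows:
  series: "0 0 0 -0.3 0 0 -1;0 0 0 -0.9 0 0 -1;0 0 0 -1.6 0 0 -1;0 0 0 -2.3 0 0 -1;0 0 0 -3 0 0 -1;0 0 0 -3.7 0 0 -1;0 0 0 -4.4 0 0 -1;0 0 0 -4.9 0 0 -1;0 0 0 -5.2 0 0 -1;0 0 0 -5.2 0 0 -1"

```text
time_s: 3.48
ee_pos: [0.4886, 0.3826, 0.0684]
eef_rot: [-1.573, 0.001, 0.119]
force: [-0.7, -8.8, 1.9]
grip_width: 0.0181
```

```bash
python3 - <<'E'
from h import *
o=get_obs();print(o["ee_pos"],o["eef_rot"],o["grip_width"],o["force"])
im=camera("wrist")[:,:,::-1].copy(); tp=camera("top")[:,:,::-1]
a=cv2.resize(im[150:450,150:490],None,fx=1.6,fy=1.6,interpolation=cv2.INTER_CUBIC)
cv2.imwrite("pics/wr2.png",a)
E
```

```text
[0.4886 0.3826 0.0684] [-1.5727  0.0012  0.1192] 0.018058306030078925 [-0.73   -8.7947  1.8574]
```

View pics/wr2.png

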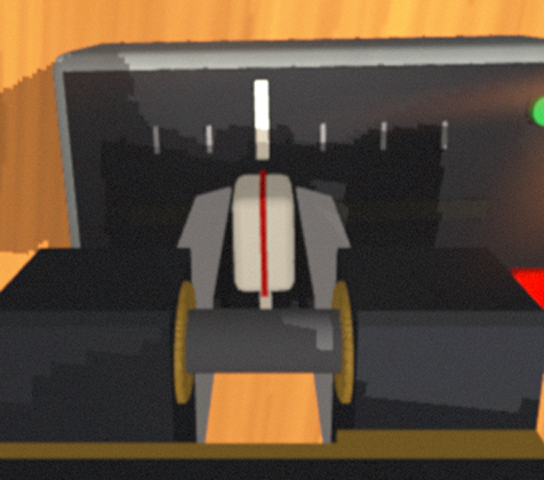

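The red line at (263,170–295) sits in line with the zero line (261,119) and its lower part (265,300), so the fader is at zero. Release and lift.

Emit:
send_rows:
  series: "0 0 0 0 0 0 0;0 0 0 0 0 0 0;0 0 0 0 0 0 0;0 0 0 0 0 0 0;0 0 0 0 0 0 0;0 0 0 0 -2 0 0;0 0 0 0 -6 0 0;0 0 0 0 -10 0 0;0 0 0 0 -14 0 0;0 0 0 0 -18 0 1"

```text
time_s: 4.42
ee_pos: [0.4893, 0.3836, 0.2505]
eef_rot: [-1.571, -0.0, 0.119]
force: [1.0, -0.3, -0.6]
grip_width: 0.0509
```

```bash
python3 - <<'E'
from h import *
o=get_obs();print(o["ee_pos"],o["eef_rot"],o["grip_width"],o["qpos"])
go([.53,-.11,.30],1.457)
E
```

```text
[0.4893 0.3836 0.2505] [-1.5706 -0.      0.1191] 0.05087609150682014 [0.6059 0.4364 1.2325 0.0001 1.4727 0.4868]
turn5deg [ -0.0014 -15.3313   0.0013] cm [ -1.8249  -4.9574 -49.4894]
```

Emit:
send_rows:
  series: "0 -0.6 0 0 -1 -1 1;0 -1.4 0 -0.1 -2 -3 1;0 -2.2 0 -0.2 -3 -6 1;0 -3 0 -0.3 -4 -9 1;0 -3.8 0 -0.4 -5 -12 1;0 -4.6 0 -0.5 -5 -15 1;0 -5.4 0 -0.6 -5 -18 1;0 -6.2 0 -0.7 -5 -21 1;0 -7 0 -0.8 -5 -24 1;0 -7.8 0 -0.9 -5 -27 1"

```text
time_s: 5.25
ee_pos: [0.5126, 0.1132, 0.2986]
eef_rot: [-1.571, -0.0, 0.803]
force: [0.7, 1.0, 0.1]
grip_width: 0.0939
```

```bash
python3 - <<'E'
from h import *
o=get_obs();print(o["ee_pos"],o["eef_rot"],o["grip_width"],o["qpos"])
go([.53,-.11,.30],1.457)
E
```

```text
[0.5126 0.1132 0.2986] [-1.5708 -0.0003  0.8033] 0.09390835502035898 [ 0.1475  0.1886  1.4445  0.0001  1.5083 -0.6558]
turn5deg [ 0.0015 -7.4911  0.0026] cm [-14.8547  -0.1475 -16.7492]
```

Emit:
send_rows:
  series: "0 -0.8 0 -1.5 0 -1.7 1;0 -1.6 0 -3 0 -3.4 1;0 -2.4 0 -4.7 0 -5.3 1;0 -3.2 0 -6.4 0 -7.2 1;0 -4 0 -8.1 0 -9.1 1;0 -4.8 0 -9.8 0 -11 1;0 -5.6 0 -11.5 0 -13 1;0 -6.4 0 -13 0 -14.7 1;0 -7.1 0 -14.2 0 -16 1;0 -7.5 0 -14.9 0 -16.7 1"

```text
time_s: 6.08
ee_pos: [0.5287, -0.1105, 0.2983]
eef_rot: [-1.571, 0.0, 1.456]
force: [-0.4, -0.1, 0.0]
grip_width: 0.0939
```

```bash
python3 - <<'E'
from h import *
o=get_obs();print(o["ee_pos"],o["eef_rot"])
c=cam("wrist");np.savez("pics/wr3.npz",K=c[0],R=c[1],t=c[2])
cv2.imwrite("pics/wr3.png",camera("wrist")[:,:,::-1])
E
```

```text
[ 0.5287 -0.1105  0.2983] [-1.5706  0.      1.4563]
```

View pics/wr3.png

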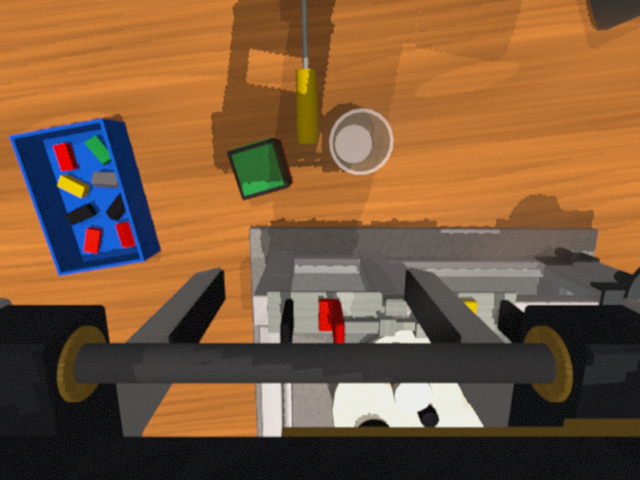

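Emit:
send_rows:
  series: "0 0 0 1 0 1 1;0 0 0 2 0 2 1;0 0 0 3 0 3 1;0 0 0 4 0 4 1;0 0 0 5 0 5 1;0 0 0 6 0 6 1;0 0 0 6.5 0 6.5 1;0 0 0 7 0 7 1;0 0 0 7 0 7 1;0 0 0 7 0 7 1"

```text
time_s: 6.97
ee_pos: [0.4675, -0.031, 0.2985]
eef_rot: [-1.571, 0.0, 1.454]
force: [-0.6, -0.1, 0.1]
grip_width: 0.0938
```

```bash
python3 - <<'E'
from h import *
o=get_obs();print(o["ee_pos"],o["eef_rot"])
im=camera("wrist")[:,:,::-1]
cv2.imwrite("pics/wr4.png",cv2.resize(im[140:300,150:550],None,fx=2,fy=2,interpolation=cv2.INTER_CUBIC))
E
```

```text
[ 0.4675 -0.031   0.2985] [-1.571   0.0001  1.4544]
```

View pics/wr4.png

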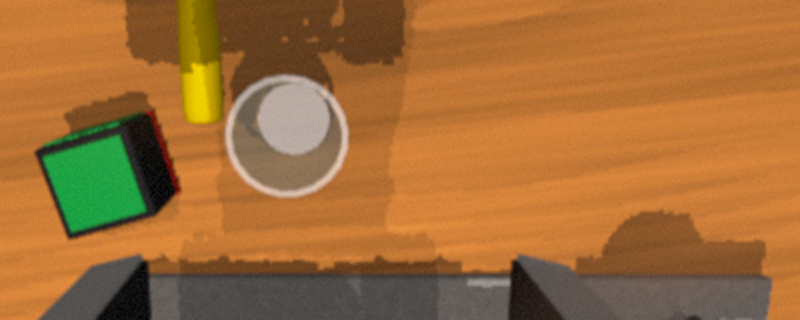

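The ears lie under the image bottom (down is forward), so I need to look from further forward.

Emit:
send_rows:
  series: "0 0 0 0 0 -1 1;0 0 0 -0.2 0 -3 1;0 0 0 -0.4 0 -5 1;0 0 0 -0.6 0 -7 1;0 0 0 -0.8 0 -9 1;0 0 0 -1 0 -11 1;0 0 0 -1.3 0 -13 1;0 0 0 -1.3 0 -14 1;0 0 0 -1.3 0 -14 1;0 0 0 -1.3 0 -14 1"

```text
time_s: 7.85
ee_pos: [0.6053, -0.0606, 0.2975]
eef_rot: [-1.57, -0.0, 1.454]
force: [-0.7, 0.5, 0.6]
grip_width: 0.094
```

```bash
python3 - <<'E'
from h import *
o=get_obs();print(o["ee_pos"],o["eef_rot"])
im=camera("wrist")[:,:,::-1]
cv2.imwrite("pics/wr5.png",cv2.resize(im[140:340,140:540],None,fx=2,fy=2,interpolation=cv2.INTER_CUBIC))
E
```

```text
[ 0.6053 -0.0606  0.2975] [-1.5695 -0.      1.4537]
```

View pics/wr5.png

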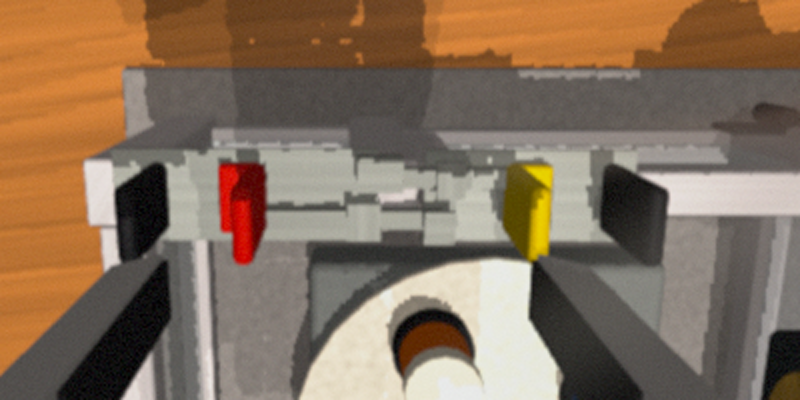

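```bash
python3 - <<'E'
from h import *
c=cam("wrist")
im=cv2.imread("pics/wr5.png").astype(int); B,G,R=im[...,0],im[...,1],im[...,2]
m={"red":(R>110)&(G<60)&(B<60),"yel":(R>120)&(G>110)&(B<70)}
for n,k in m.items():
    k=k.copy();k[:150]=0;k[270:]=0
    h=cv2.convexHull(np.argwhere(k)[:,::-1].astype(np.int32));h=cv2.approxPolyDP(h,4,True)
    print(n,h[:,0].tolist())
    for y in range(170,262,12):
        xs=np.where(k[y])[0]; print(y,(xs.min(),xs.max()) if len(xs) else None,[tuple(im[y,x,::-1]) for x in xs[2::8]])
O=np.array([.6183,.035]);a=-.1134
Rg=np.array([[np.cos(a),-np.sin(a)],[np.sin(a),np.cos(a)]])
def P(x,y,z): p=O+Rg@[x,y]; return ((px(c,[*p,z])-140)*2).round().astype(int).tolist()
for n,y0,y1 in [("black",-.185,-.177),("red",-.143,-.135),("yel",-.035,-.027),("blkbar",.007,.015)]:
    print(n,[[P(x,y,z) for x in(-.015,.015) for y in(y0,y1)] for z in(.225,.19)])
E
```

```text
red [[246, 263], [235, 260], [221, 227], [219, 169], [225, 163], [246, 166], [253, 256]]
170 (np.int64(219), np.int64(244)) [(np.int64(207), np.int64(19), np.int64(7)), (np.int64(212), np.int64(7), np.int64(1)), (np.int64(134), np.int64(11), np.int64(7))]
182 (np.int64(220), np.int64(238)) [(np.int64(208), np.int64(12), np.int64(1)), (np.int64(216), np.int64(17), np.int64(0)), (np.int64(117), np.int64(6), np.int64(0))]
194 (np.int64(220), np.int64(246)) [(np.int64(209), np.int64(27), np.int64(16)), (np.int64(161), np.int64(18), np.int64(9)), (np.int64(122), np.int64(20), np.int64(11))]
206 (np.int64(221), np.int64(250)) [(np.int64(212), np.int64(8), np.int64(0)), (np.int64(169), np.int64(13), np.int64(0)), (np.int64(209), np.int64(12), np.int64(1)), (np.int64(182), np.int64(8), np.int64(0))]
218 (np.int64(221), np.int64(252)) [(np.int64(209), np.int64(6), np.int64(0)), (np.int64(177), np.int64(12), np.int64(0)), (np.int64(208), np.int64(16), np.int64(0)), (np.int64(190), np.int64(10), np.int64(0))]
230 (np.int64(223), np.int64(252)) [(np.int64(210), np.int64(32), np.int64(24)), (np.i
[... 5338 characters left out ...]
, (np.int64(185), np.int64(114), np.int64(50)), (np.int64(186), np.int64(114), np.int64(50)), (np.int64(188), np.int64(117), np.int64(54)), (np.int64(164), np.int64(135), np.int64(0)), (np.int64(179), np.int64(153), np.int64(16)), (np.int64(170), np.int64(142), np.int64(35))]
black [[[97, 183], [119, 183], [103, 264], [125, 264]], [[126, 165], [146, 165], [131, 237], [151, 237]]]
red [[[215, 183], [238, 183], [219, 264], [241, 264]], [[231, 164], [251, 164], [234, 236], [253, 236]]]
yel [[[521, 182], [544, 182], [517, 263], [539, 263]], [[501, 164], [521, 164], [497, 236], [517, 236]]]
blkbar [[[640, 182], [662, 182], [632, 263], [654, 262]], [[606, 163], [626, 163], [600, 235], [619, 235]]]
```

The crop shows the black ear (117–168,165–262), red ear (219–253,163–263), yellow trigger (505–552,165–262) and black bar (600–665,165–262). They lie about 3–5 mm further +y than predicted, so I correct for that: safety mid ≈ (0.600, −0.127).

```bash
python3 - <<'E'
from h import *
go([.600,-.127,.2975],1.457);go([.600,-.127,.190],1.457)
E
```

```text
turn5deg [-0.0084 -0.0357  0.0003] cm [-6.6687  0.0441 -0.2925]
turn5deg [-0.0084 -0.0357  0.0003] cm [-6.6691 10.7941 -0.3004]
```

Emit:
send_rows:
  series: "0 0 0 -1.5 0 0 1;0 0 0 -3.5 0 -0.3 1;0 0 0 -5.5 0 -0.3 1;0 0 0 -6.7 0 -0.3 1;0 0 0 -6.7 1 -0.3 1;0 0 0 -6.7 3.5 -0.3 1;0 0 0 -6.7 6 -0.3 1;0 0 0 -6.7 8.5 -0.3 1;0 0 0 -6.7 10 -0.3 1;0 0 0 -6.7 10.8 -0.3 1"

```text
time_s: 8.73
ee_pos: [0.5991, -0.1263, 0.1876]
eef_rot: [-1.568, -0.001, 1.454]
force: [0.0, 0.4, 0.9]
grip_width: 0.094
```

Emit:
send_rows:
  series: "0 0 0 0 0 0 -0.1;0 0 0 0 0 0 -0.1;0 0 0 0 0 0 -0.1;0 0 0 0 0 0 -0.1;0 0 0 0 0 0 -0.1;0 0 0 0 0 0 -0.1;0 0 0 0 0 0 -0.1;0 0 0 0 0 0 -0.1;0 0 0 0 0 0 -0.1;0 0 0 0 0 0 -0.1"
  newtons: 20

```text
time_s: 9.57
ee_pos: [0.6002, -0.127, 0.1907]
eef_rot: [-1.571, -0.0, 1.454]
force: [2.1, 4.0, 4.0]
grip_width: 0.0428
```

```bash
python3 - <<'E'
from h import *
o=get_obs();print(o["ee_pos"],o["eef_rot"],o["grip_width"],o["force"])
im=camera("wrist")[:,:,::-1]
cv2.imwrite("pics/wr6.png",im[160:400,140:500])
E
```

```text
[ 0.6002 -0.127   0.1907] [-1.5712 -0.0002  1.4543] 0.042811616629228215 [2.0805 3.9906 4.0348]
```

View pics/wr6.png

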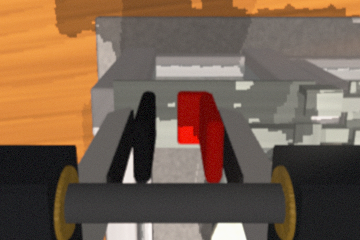

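The fingers straddle the black ear (145,137) and red ear (210,140), with a small gap left at the black one; 4 N is the sliding friction. Close on.

Emit:
send_rows:
  series: "0 0 0 0 0 0 -1;0 0 0 0 0 0 -1;0 0 0 0 0 0 -1;0 0 0 0 0 0 -1;0 0 0 0 0 0 -1;0 0 0 0 0 0 -1;0 0 0 0 0 0 -1;0 0 0 0 0 0 -1;0 0 0 0 0 0 -1;0 0 0 0 0 0 -1"
  newtons: 25

```text
time_s: 10.45
ee_pos: [0.5999, -0.1287, 0.1904]
eef_rot: [-1.571, 0.002, 1.453]
force: [0.6, -5.7, 2.3]
grip_width: 0.0336
```

```bash
python3 - <<'E'
from h import *
o=get_obs();print(o["ee_pos"],o["eef_rot"],o["grip_width"],o["force"])
E
```

```text
[ 0.5999 -0.1287  0.1904] [-1.571   0.0023  1.4532] 0.033648719105487106 [ 0.5842 -5.6561  2.2727]
```

Width 33.6 mm means the catch is fully withdrawn, and the measured middle is ≈ (0.600, −0.129). So the latch mid is ≈ (0.6188, 0.036).

Emit:
send_rows:
  series: "0 0 0 0 0 0 1;0 0 0 0 0 0 1;0 0 0 0 0 0 1;0 0 0 0 0 0 1;0 0 0 0 0 0 1;0 0 0 0 -1 0 1;0 0 0 0 -3 0 1;0 0 0 0 -5 0 1;0 0 0 0 -7 0 1;0 0 0 0 -8 0 1"

```text
time_s: 11.28
ee_pos: [0.6005, -0.1272, 0.2738]
eef_rot: [-1.574, 0.001, 1.454]
force: [-0.2, 0.4, -0.2]
grip_width: 0.0934
```

```bash
python3 - <<'E'
from h import *
o=get_obs();print(o["ee_pos"],o["eef_rot"],o["grip_width"],o["force"])
go([.6188,.036,.27],1.457);go([.6188,.036,.190],1.457)
E
```

```text
[ 0.6005 -0.1272  0.2738] [-1.5743  0.0006  1.4543] 0.09336130731635908 [-0.1828  0.4238 -0.2179]
turn5deg [ 0.0396 -0.0309 -0.0069] cm [16.4224  0.3719  0.0825]
turn5deg [ 0.0396 -0.0309 -0.0069] cm [16.4272  8.3719  0.1101]
```

Emit:
send_rows:
  series: "0 0 0 2 0 0 1;0 0 0 5 0 0 1;0 0 0 9 0 0.1 1;0 0 0 13 0 0.1 1;0 0 0 15.5 0 0.1 1;0 0 0 16.4 0 0.1 1;0 0 0 16.4 2 0.1 1;0 0 0 16.4 4.5 0.1 1;0 0 0 16.4 7 0.1 1;0 0 0 16.4 8 0.1 1"

```text
time_s: 12.12
ee_pos: [0.617, 0.0353, 0.1871]
eef_rot: [-1.567, 0.001, 1.454]
force: [-0.4, -1.2, -0.9]
grip_width: 0.0943
```

Emit:
send_rows:
  series: "0 0 0 0 0 0 0.1;0 0 0 0 0 0 0;0 0 0 0 0 0 -0.1;0 0 0 0 0 0 -1;0 0 0 0 0 0 -1;0 0 0 0 0 0 -1;0 0 0 0 0 0 -1;0 0 0 0 0 0 -1;0 0 0 0 0 0 -1;0 0 0 0 0 0 -1"
  newtons: 30

```text
time_s: 12.95
ee_pos: [0.6187, 0.0365, 0.1916]
eef_rot: [-1.573, -0.002, 1.454]
force: [1.9, 2.1, 3.9]
grip_width: 0.0332
```

```bash
python3 - <<'E'
from h import *
o=get_obs();print(o["ee_pos"],o["eef_rot"],o["grip_width"],o["force"])
E
```

```text
[0.6187 0.0365 0.1916] [-1.5728 -0.0016  1.4543] 0.03321337008965559 [1.8882 2.1447 3.9476]
```

The grip is squeezed (33.2 mm). Next is an arc table about the hinge, in tool axes.

```bash
python3 -c "
import numpy as np
for u in np.arange(.5,6.1,.5):
    t=np.radians(5*u);c,s=np.cos(t),np.sin(t);print(u,round(15.5-15.5*c-2*s,2),round(2+15.5*s-2*c,2))"
```

```text
0.5 -0.07 0.68
1.0 -0.12 1.36
1.5 -0.13 2.04
2.0 -0.11 2.72
2.5 -0.07 3.4
3.0 0.01 4.08
3.5 0.12 4.75
4.0 0.25 5.42
4.5 0.41 6.08
5.0 0.61 6.74
5.5 0.83 7.38
6.0 1.08 8.02
```

Emit:
send_rows:
  series: "0 0 0 0 0 0 -1;0 0.5 0 -0.07 0 0.68 -1;0 1 0 -0.12 0 1.36 -1;0 1.5 0 -0.13 0 2.04 -1;0 2 0 -0.11 0 2.72 -1;0 2.5 0 -0.07 0 3.4 -1;0 3 0 0.01 0 4.08 -1;0 3.5 0 0.12 0 4.75 -1;0 4 0 0.25 0 5.42 -1;0 4 0 0.25 0 5.42 -1"
  newtons: 40

```text
time_s: 13.78
ee_pos: [0.5647, 0.0463, 0.1916]
eef_rot: [-1.573, -0.003, 1.103]
force: [6.8, 9.4, 1.8]
grip_width: 0.0335
```

```bash
python3 - <<'E'
from h import *
o=get_obs();R=Ro.from_euler("xyz",o["eef_rot"]).as_matrix();print(o["ee_pos"],o["eef_rot"],o["grip_width"],R.T@o["force"],o["qpos"])
E
```

```text
[0.5647 0.0463 0.1916] [-1.5725 -0.003   1.1035] 0.033521446977869504 [11.458  -1.7601 -1.8697] [ 0.0163  0.3463  1.4927  0.0019  1.2996 -1.0877]
```

Emit:
send_rows:
  series: "0 0.5 0 -0.02 0 0.68 -1;0 1 0 0 0 1.36 -1;0 1.5 0 0.05 0 2.04 -1;0 2 0 0.09 0 2.72 -1;0 2.5 0 0.13 0 3.4 -1;0 3 0 0.21 0 4.08 -1;0 3.5 0 0.32 0 4.75 -1;0 4 0 0.45 0 5.42 -1;0 4.5 0 0.61 0 6.08 -1;0 5 0 0.81 0 6.74 -1"

```text
time_s: 14.62
ee_pos: [0.5086, 0.0825, 0.1915]
eef_rot: [-1.572, -0.002, 0.667]
force: [7.9, 1.1, 3.6]
grip_width: 0.0334
```

```bash
python3 - <<'E'
from h import *
o=get_obs();R=Ro.from_euler("xyz",o["eef_rot"]).as_matrix();print(o["ee_pos"],o["eef_rot"],o["grip_width"],R.T@o["force"],o["qpos"])
E
```

```text
[0.5086 0.0825 0.1915] [-1.5725 -0.0023  0.667 ] 0.03337595030536769 [ 6.8456 -3.5779 -4.0334] [ 0.0897  0.233   1.6389 -0.0001  1.2668 -0.5772]
```

Emit:
send_rows:
  series: "0 0.5 0 -0.05 0 0.68 -1;0 1 0 -0.08 0 1.36 -1;0 1.5 0 -0.05 0 2.04 -1;0 2 0 -0.01 0 2.72 -1;0 2.5 0 0.03 0 3.4 -1;0 3 0 0.11 0 4.08 -1;0 3.5 0 0.22 0 4.75 -1;0 4 0 0.35 0 5.42 -1;0 4.5 0 0.51 0 6.08 -1;0 5 0 0.71 0 6.74 -1"

```text
time_s: 15.45
ee_pos: [0.4725, 0.1396, 0.1915]
eef_rot: [-1.571, -0.003, 0.23]
force: [7.8, -1.3, 4.9]
grip_width: 0.0335
```

```bash
python3 - <<'E'
from h import *
o=get_obs();R=Ro.from_euler("xyz",o["eef_rot"]).as_matrix();print(o["ee_pos"],o["eef_rot"],o["grip_width"],R.T@o["force"],o["qpos"])
E
```

```text
[0.4725 0.1396 0.1915] [-1.5714 -0.0025  0.2303] 0.033457379726605826 [ 7.2573 -4.8814 -3.0709] [ 0.2133  0.1831  1.6994 -0.0006  1.2566 -0.0168]
```

Emit:
send_rows:
  series: "0 0.5 0 -0.05 0 0.68 -1;0 1 0 -0.08 0 1.36 -1;0 1.5 0 -0.05 0 2.04 -1;0 2 0 -0.01 0 2.72 -1;0 2.5 0 0.03 0 3.4 -1;0 3 0 0.11 0 4.08 -1;0 3.5 0 0.22 0 4.75 -1;0 4 0 0.35 0 5.42 -1;0 4.5 0 0.51 0 6.08 -1;0 4.5 0 0.51 0 6.08 -1"

```text
time_s: 16.28
ee_pos: [0.4635, 0.2004, 0.1915]
eef_rot: [-1.57, -0.002, -0.163]
force: [3.4, -3.5, 7.1]
grip_width: 0.0336
```

Emit:
send_rows:
  series: "0 0 0 0 0 0 -1;0 0 0 0 0 0 -1;0 0 0 0 0 0 -1;0 0 0 0 0 0 -1;0 0 0 0 0 0 -1;0 0 0 0 0 0 -1;0 0 0 0 0 0 -1;0 0 0 0 0 0 -1;0 0 0 0 0 0 -1;0 0 0 0 0 0 -1"

```text
time_s: 17.12
ee_pos: [0.4634, 0.1996, 0.1915]
eef_rot: [-1.57, -0.002, -0.16]
force: [3.3, -2.2, 6.2]
grip_width: 0.0337
```

```bash
python3 - <<'E'
from h import *
o=get_obs();R=Ro.from_euler("xyz",o["eef_rot"]).as_matrix();print(o["ee_pos"],o["eef_rot"],o["grip_width"],R.T@o["force"],o["joint_vel"])
a=camera("side")[:,:,::-1][150:450,150:600];b=camera("top")[:,:,::-1][140:320,180:450]
s=np.zeros((600,800,3),np.uint8);s[:300,:450]=a;b=cv2.resize(b,None,fx=1.6,fy=1.6);s[300:300+b.shape[0],:b.shape[1]]=b
cv2.imwrite("pics/end.png",s)
E
```

```text
[0.4634 0.1996 0.1915] [-1.5704 -0.0019 -0.1605] 0.033652779152708014 [ 3.6269 -6.2336 -1.6215] [-0.0002  0.0013  0.0015 -0.0008  0.0018 -0.    ]
```

View pics/end.png

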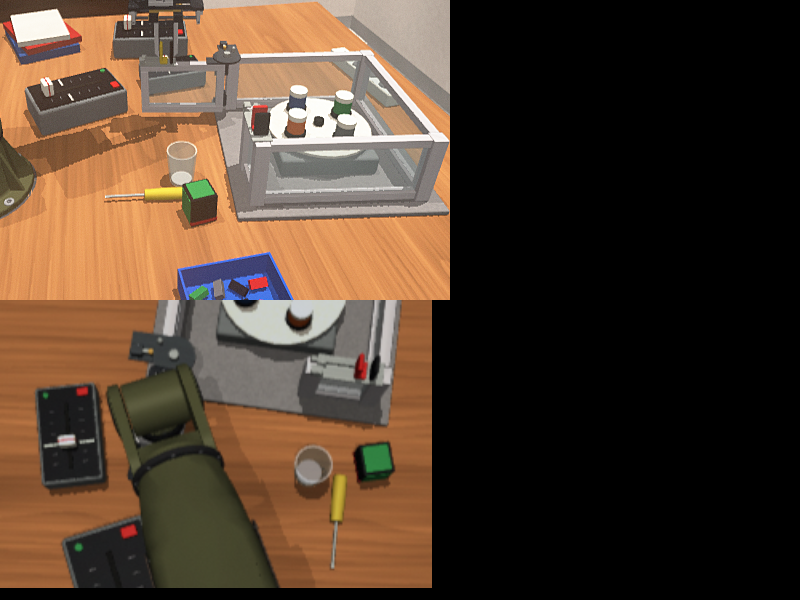

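The picture shows the gate held square (bottom-right rail at about (185,85)), the fader cap on the zero line (67,441), and the red ear beside the black ear (365,365). The beaker, tile and screwdriver have not moved. Handing in.

```bash
python3 -c "
from station import *
print(hand_in()); o=get_obs(); print(o['time_s'],o['eef_rot'],o['grip_width'],o['force'])"
```

```text
the job is handed in; nothing more can be done
None
the job is handed in; nothing more can be done
```

I handed the job in just after 17.1 s with the fingers still holding the gate wide. Hand-in gave no verdict, and all checks below are from before it.

What I did, in order:
1. **Fader:** I slid the smallest console's fader back about 52 mm to the white zero line. A close view showed its red line in line with the zero line before I let go.
2. **Safety catch:** I squeezed it to 33.6 mm over both ears (34 mm is fully withdrawn), then released it.
3. **Latch and gate:** I squeezed the yellow grip to about 33 mm and swung the gate about its hinge past the click.

Last checks:
- **Gate:** the tool had turned about 1.61 rad from shut, and the gate angle is inferred from that. The arm was still and the grip was set to 40 N on the latch bars (33.7 mm apart).
- **Fader and catch:** in the final picture the fader was on the zero line and the red ear was back beside the black one.
- **Bystanders:** the tile block, beaker and screwdriver looked unmoved and the first two upright. I judged this by eye and did not measure it.

**What disagreed:**
- The wrist camera put the safety catch about 2 mm off from where the squeeze centred. I used the squeezed position to place the latch grasp.
- One close look missed the ears because I moved the camera the wrong way, so I took another. In all I viewed 10 pictures.

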